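# Tip the cut pieces out of the tin into the parts tray

### The arm

A 6-joint arm with a two-finger parallel gripper is mounted at the origin on the work surface; the furniture and walls round the work are solid. World frame = base frame: x ahead of the robot, y to its left, z up, the work surface at z = 0. Lengths are in m, angles in rad, forces in N, time in s.
With the tool pointing down it reaches from about 0.325 to 0.775 m from the base axis. Payload 5.5 kg.
Tool frame: the origin (TCP) lies between the finger pads; the fingertips stand 14 mm ahead of it and the grasp point (between the pads) lies 5 mm behind it; z points along the fingers, y is the direction in which the jaws open and shut (so a half turn about z gives the same grasp; the last joint's range is limited). The gripper opens to 88 mm and grips with 3 to 60 N. Pads are 20 mm wide; open, the fingers measure 115 mm over their backs; the gripper's body (75 mm by 178 mm) begins 61 mm behind the grasp point.
Start: joints at [1.205, 0.091, 1.231, -0, 1.82, -0.057], TCP at [0.182, 0.572, 0.237] pointing down, gripper open.
Joint ranges: [-2.87, 2.87], [-0.86, 2.18], [0.17, 2.46], [-1.51, 4.65], [0.06, 2.69], [-2.65, 2.65]. Speed limits (rad/s): [2.57, 2.57, 3.01, 3.14, 3.14, 3.14].

### API

Orientations are given as a rotation vector (axis times angle).
In Python, from station import robot, hand, read_camera, get_calibration gives the robot as it stands. The module is installed in compiled form; this text tells all that it offers. Calls block until the motion is done:
- robot.move_to(position, orientation): joint-space move of the TCP to a pose.
- robot.servo_line(position, feed=0.15, rot=None, force_limit=None): straight line of the TCP; rot=None keeps the orientation; feed is the mean speed in m/s. With force_limit (N) it stops when the force on the tool has changed by that much, and returns True; else False.
- robot.goto_joints(angles): joint-space move.
- hand.grip(opening, strength=None): finger opening in m; strength is the grip in N (None keeps the last); returns when the fingers have stopped.
- robot.dwell(seconds).
- robot.ik(position, orientation): joint angles nearest the present ones, or None.
- robot.observe(): the state.
- read_camera(name): name is "scene" or "top" or "wrist"; returns the picture (400x640x3 uint8, blue, green, red); there is no depth.
- get_calibration(name): a dict with "intrinsics" (3x3 intrinsics, pixels), "extrinsics" (4x4, takes a point from camera to world coordinates); the wrist camera has in their place "hand_eye" (4x4, takes a point from camera to tool coordinates, whose origin is the TCP and whose axes are the flange's). Camera axes: x right, y down, z forward; pixel columns grow to the right and rows downward; lengths in m; the calibration is good to about 2 mm. A picture is of the moment at which its call begins: read the wrist's pose just before it. get_calibration takes no time and is no camera call.
A pose or a line that the arm cannot do raises robot.MotionError and nothing moves.
- robot.sign_off(): hands the job in, once; it reports no verdict.
The state is a dict: "t": time; "joint_positions": joint angles; "joint_vel": joint speeds; "joint_efforts": joint torques, N m; "tool_pos": TCP position; "ee_rot": TCP orientation; "contact_force": force on the tool from outside, world axes, zero at the start; "torque": the same for the moment, N m; "opening": finger opening in m.
Only numpy, scipy, OpenCV 4.12 (cv2) and the standard library are available. Lean on these libraries where they do the work, as an engineer would, in place of code of your own. Each camera call takes 0.05 s, during which the arm holds its last target.

### The job

Take the strip of wood that lies across the parts tray off it and lay it flat on the bench. Then tip all four cut pieces out of the metal tin into the tray and stand the empty tin upright on the cork mat. Leave the cup and the sanding block beside the tin where they are.

Things in the scene. Friction and masses are not known exactly. Their poses are not given: they have to be found in the camera images.
- tin_center (a point): open straight-sided tin of bare metal, a round pot 60 mm outside diameter, 82 mm high, wall 3 mm, floor 4 mm, 0.1 to 0.2 kg. The point is on its axis, half-way up (41 mm above the underside); z points out of the mouth
- tin_foot (a point): centre of the tin's underside, same axes
- block_a_center (a point): centre of a square waxed smooth offcut 18 x 45 x 18 mm (long side y), 12 g; starts on end in the tin
- block_b_center (a point): centre of a second square offcut, the same as the first
- dowel_a_center (a point): centre of a waxed smooth dowel piece 10 x 55 x 10 mm (long side y), 12 g; starts on end in the tin
- dowel_b_center (a point): centre of a second dowel piece, the same as the first
- tin: the tin: origin at the centre of its underside, z out of its mouth; the cup starts on its +x side and the sanding block on its -x side, 85 to 101 mm from centre to centre. Four pieces stand loose in it, no higher than 23 mm below the rim; they begin to slide out at a tilt of about 105 degrees, and 125 degrees or a shake frees pieces that wedge
- block_a: first square offcut: origin in the middle of one 18 x 45 mm side
- block_b: second square offcut: the same
- dowel_a: first dowel piece: origin on its side, half-way along
- dowel_b: second dowel piece: the same
- tray: fixed open plywood parts tray, outside 200 (x) x 108 (y) x 45 mm high, wall 6 mm, floor 5 mm; origin at the centre of its underside on the bench, z up. The clear bench round it runs from a low wooden rail at about y = +0.17 m to the bench's edge at about y = -0.32 m and ends at about x = 0.70 m; a solid wall with a pipe on it stands at about y = -0.42 m
- pad: fixed round cork mat, 104 mm across, 6 mm thick; origin at the centre of its underside on the bench
- board_center (a point): strip of pine 35 (x) x 120 (y) x 15 (z) mm, 50 g, lying flat across the rims of the tray; the point is its centre
- board: the strip: origin at the centre of its underside
- cup_center (a point): bystander: plastic cup standing mouth up, 76 mm across its rim, 59 mm at its foot, 92 mm high; the point is on its axis, 46 mm up
- cup: the cup: origin at the centre of its underside, z up
- block_center (a point): bystander: cork sanding block lying flat, 58 (x) x 104 (y) x 31 (z) mm; the point is its centre
- block: the sanding block: origin at the centre of its underside, z up

How it is judged:
On the way, in this order (a step that is already met when the one before it is completed fails the run):
1. the strip is off the tray and lies flat on the bench, the pieces still in the tin (height (world z) of board_center below 0.012 m and (x of board_center in the frame of tray below -0.105 m or x of board_center in the frame of tray above 0.105 m or y of board_center in the frame of tray below -0.06 m or y of board_center in the frame of tray above 0.06 m) and not (x of block_a_center in the frame of tray between -0.097 and 0.097 m and y of block_a_center in the frame of tray between -0.051 and 0.051 m and z of block_a_center in the frame of tray below 0.05 m) and not (x of block_b_center in the frame of tray between -0.097 and 0.097 m and y of block_b_center in the frame of tray between -0.051 and 0.051 m and z of block_b_center in the frame of tray below 0.05 m) and not (x of dowel_a_center in the frame of tray between -0.097 and 0.097 m and y of dowel_a_center in the frame of tray between -0.051 and 0.051 m and z of dowel_a_center in the frame of tray below 0.05 m) and not (x of dowel_b_center in the frame of tray between -0.097 and 0.097 m and y of dowel_b_center in the frame of tray between -0.051 and 0.051 m and z of dowel_b_center in the frame of tray below 0.05 m)), for 0.2 s.
2. all four pieces are in the tray (x of block_a_center in the frame of tray between -0.097 and 0.097 m and y of block_a_center in the frame of tray between -0.051 and 0.051 m and z of each of block_a_center, block_b_center, dowel_a_center, dowel_b_center in the frame of tray below 0.05 m and x of block_b_center in the frame of tray between -0.097 and 0.097 m and y of block_b_center in the frame of tray between -0.051 and 0.051 m and x of dowel_a_center in the frame of tray between -0.097 and 0.097 m and y of dowel_a_center in the frame of tray between -0.051 and 0.051 m and x of dowel_b_center in the frame of tray between -0.097 and 0.097 m and y of dowel_b_center in the frame of tray between -0.051 and 0.051 m and height (world z) of board_center below 0.012 m and (x of board_center in the frame of tray below -0.105 m or x of board_center in the frame of tray above 0.105 m or y of board_center in the frame of tray below -0.06 m or y of board_center in the frame of tray above 0.06 m)), for 0.2 s.
At the end, for the whole second after the job is handed in: All four pieces lie inside the tray (centres between its walls and not above the rim), the tin stands upright (within 4.5 degrees) and empty on the cork mat with its centre within 30 mm of the mat's centre, the strip lies flat on the bench outside the tray, and all are at rest (all of step 2 and angle between tin's own z axis and vertical below 0.08 rad and horizontal distance between tin_foot and pad below 0.03 m and height (world z) of tin_foot below 0.011 m and linear speed of each of tin, board, block_a, block_b, dowel_a, dowel_b below 0.02 m/s); the robot touches nothing.
It fails at once if the cup is shifted more than 20 mm or tipped (distance of cup_center from where it was at the start of the episode above 0.02 m or angle between cup's own z axis and vertical above 0.3 rad).
It fails at once if the sanding block is shifted more than 20 mm or tipped (distance of block_center from where it was at the start of the episode above 0.02 m or angle between block's own z axis and vertical above 0.3 rad).
It also fails if it takes over 72 s, if anything falls off the work surface, if the arm or the gripper's body presses on something with over 40 N, if the wrist force passes 120 N, or if a joint passes its speed limit or range.

## Working session

There is one attempt and no reset: what is moved stays moved. The work goes in short steps, each a Python script; the robot and the scene stay as the last script left them, time stands still between calls to the robot, and variables do not carry over. Pictures are saved under pics/ and viewed, and the job is handed in when it is done.

```bash
mkdir -p pics; ls
python3 - <<'E'
from station import robot, hand, read_camera, get_calibration
import cv2,numpy as np
np.set_printoptions(precision=4,suppress=True)
for n in ["scene","top","wrist"]:
    cv2.imwrite(f"pics/{n}0.png",read_camera(n)); c=get_calibration(n)
    for k in c: print(n,k,np.array(c[k]) if not isinstance(c[k],str) else c[k])
print(robot.observe())
E
```

```text
pics
scene intrinsics [[368.3355   0.     322.3051]
 [  0.     368.3355 193.4314]
 [  0.       0.       1.    ]]
scene extrinsics [[-0.9837 -0.1235  0.1307  0.4266]
 [-0.1791  0.6054 -0.7755  0.5776]
 [ 0.0167 -0.7863 -0.6176  0.5809]
 [ 0.      0.      0.      1.    ]]
top intrinsics [[475.2806   0.     321.9368]
 [  0.     475.2806 198.5977]
 [  0.       0.       1.    ]]
top extrinsics [[-0.0181 -0.9933  0.1137  0.4311]
 [-0.9993  0.0217  0.0301 -0.087 ]
 [-0.0323 -0.1131 -0.9931  0.9947]
 [ 0.      0.      0.      1.    ]]
wrist intrinsics [[279.2354   0.     318.601 ]
 [  0.     279.2354 203.699 ]
 [  0.       0.       1.    ]]
wrist hand_eye [[ 0.0001 -0.9689 -0.2475  0.0678]
 [ 1.     -0.0001  0.0006 -0.0001]
 [-0.0006 -0.2475  0.9689 -0.1489]
 [ 0.      0.      0.      1.    ]]
{'t': 0.15, 'joint_positions': array([ 1.2053,  0.0917,  1.2316,  0.    ,  1.8198, -0.0567]), 'joint_vel': array([-0.0005, -0.0034, -0.0042, -0.0012, -0.0006, -0.0005]), 'joint_efforts': array([  0.0012, -44.7047, -40.6908,   0.0699,   0.0275,  -0.0001]), 'tool_pos': array([0.1823, 0.5714, 0.2357]), 'ee_rot': array([-0.483 , -3.1039,  0.0024]), 'contact_force': array([ 0.0128, -0.2052, -0.4566]), 'torque': array([-0.0173, -0.0037,  0.028 ]), 'opening': 0.08797079365817162}
```

View pics/top0.png

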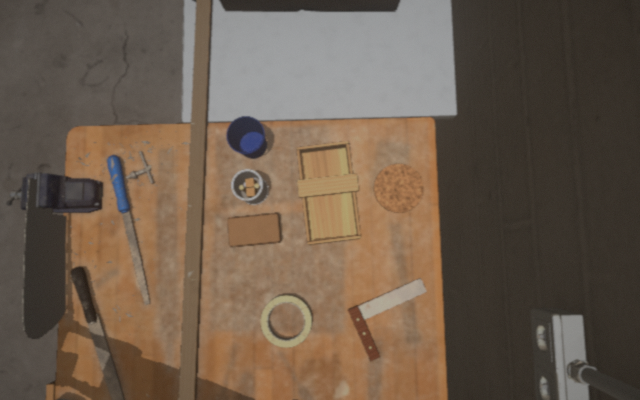

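View pics/scene0.png

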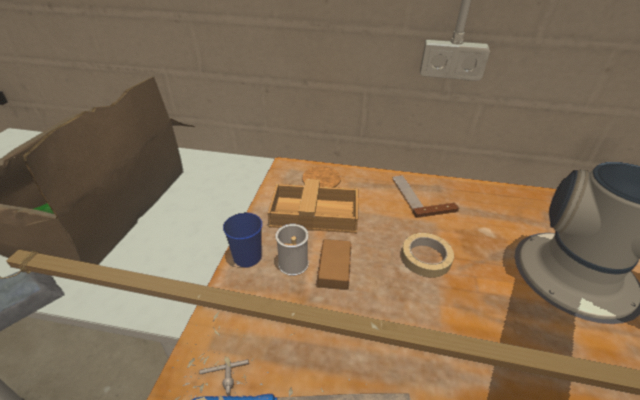

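The top view shows the cup at (247,137), the tin at (248,184) and the sanding block at (254,230). The tray is at (329,193) with the strip at (328,186), and the cork mat is at (399,188).

```bash
cat > h.py <<'E'
from station import robot, hand, read_camera, get_calibration
import cv2,numpy as np
from scipy.spatial.transform import Rotation as R
np.set_printoptions(precision=4,suppress=True)
def ray(cam,uv,z,T=None):
    c=get_calibration(cam); K=np.array(c['intrinsics'])
    E=np.array(c['extrinsics']) if T is None else T@np.array(c['hand_eye'])
    d=E[:3,:3]@np.linalg.inv(K)@[uv[0],uv[1],1]; o=E[:3,3]
    return o+d*(z-o[2])/d[2]
def proj(cam,p,T=None):
    c=get_calibration(cam); K=np.array(c['intrinsics'])
    E=np.array(c['extrinsics']) if T is None else T@np.array(c['hand_eye'])
    q=np.linalg.inv(E)@[*p,1]; q=K@q[:3]; return q[:2]/q[2]
def toolT():
    o=robot.observe(); T=np.eye(4); T[:3,:3]=R.from_rotvec(o['ee_rot']).as_matrix(); T[:3,3]=o['tool_pos']; return T
def down(yaw): # tool z down, tool y axis at angle yaw in the world xy plane
    y=np.array([np.cos(yaw),np.sin(yaw),0]); z=np.array([0,0,-1.]); x=np.cross(y,z)
    return R.from_matrix(np.c_[x,y,z]).as_rotvec()
E
python3 - <<'E'
from h import *
im=cv2.imread('pics/top0.png')
cv2.imwrite('pics/topcrop.png',cv2.resize(im[100:260,210:440],None,fx=3.4,fy=3.4,interpolation=cv2.INTER_CUBIC))
im=cv2.imread('pics/scene0.png')
cv2.imwrite('pics/scenecrop.png',cv2.resize(im[150:310,210:410],None,fx=3.5,fy=3.5,interpolation=cv2.INTER_CUBIC))
for n,uv,z in [('tin',(248,184),.082),('block',(254,230),.031),('cup',(246,137),.092),('strip',(328,186),.06),('pad',(399,188),.006),('tray',(329,193),.045),('railtop',(200,200),0.02)]: print(n,ray('top',uv,z))
E
```

```text
tin [0.5674 0.0844 0.082 ]
block [0.4802 0.0817 0.031 ]
cup [0.6587 0.0864 0.092 ]
strip [ 0.5631 -0.0712  0.06  ]
pad [ 0.5631 -0.2185  0.006 ]
tray [ 0.5509 -0.0727  0.045 ]
railtop [0.5453 0.1965 0.02  ]
```

View pics/topcrop.png

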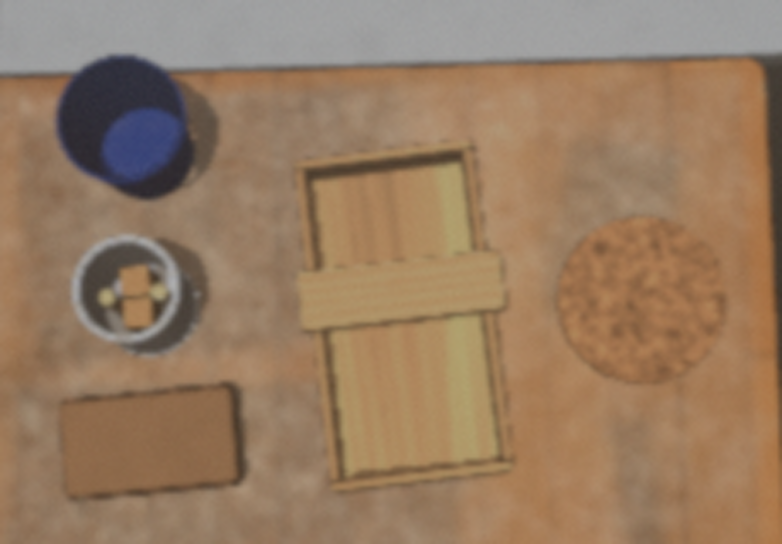

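View pics/scenecrop.png

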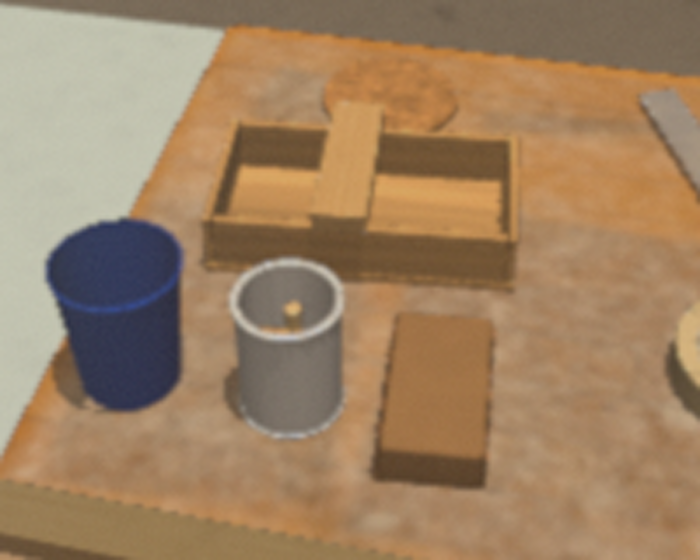

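Run:
```python
from h import *
cr=lambda p:(p[0]/3.4+210-.35,p[1]/3.4+100-.35)
def show(n,pts,z):
    P=np.array([ray('top',cr(p),z) for p in pts]); print(n,'\n',P[:,:2],'mean',P.mean(0)); 
    if len(P)==4:
        print(' sides',[round(float(np.linalg.norm(P[i]-P[i-1])),4) for i in range(4)],' yaw of edge01',np.degrees(np.arctan2(*(P[1]-P[0])[[1,0]])), 'edge12',np.degrees(np.arctan2(*(P[2]-P[1])[[1,0]])))
show('tray',[(296,162),(471,145),(513,465),(334,491)],.045)
show('strip',[(299,271),(502,253),(507,309),(302,330)],.060)
show('block',[(60,401),(233,384),(237,482),(70,497)],.031)
for n,p,z in [('tin',(127,290),.082),('cup',(122,119),.092),('mat',(641,300),.006)]: show(n,[p],z)
print('tin dia',ray('top',cr((72,290)),.082)-ray('top',cr((182,290)),.082))
print('mat dia',ray('top',cr((557,300)),.006)-ray('top',cr((726,300)),.006))
# cross-check with scene: crop 3.5,(210,150)
cs=lambda p:(p[0]/3.5+210-.35,p[1]/3.5+150-.35)
print('scene tin rim',ray('scene',cs((287,298)),.082),'foot front',ray('scene',cs((290,432)),0))
print('scene cup rim',ray('scene',cs((115,266)),.092))
print('scene mat',ray('scene',cs((390,96)),.006))
print('scene strip',[ray('scene',cs(p),.06) for p in [(337,102),(384,107),(366,222),(311,213)]])
for uv in [(287,321),(262,321),(312,321),(350,310),(425,285),(375,357)]: print(uv,ray('top',uv,0.01))
for p in (20,30,40,50):
  for x,y,z in [(.567,.084,.055),(.55,-.07,.15),(.563,-.2185,.061)]:
    a=np.radians(p); zt=np.array([np.cos(a),0,-np.sin(a)])
    for s in (1,-1):
        yt=np.array([0,s,0.]); Rm=np.c_[np.cross(yt,zt),yt,zt]
        print(p,x,y,s,robot.ik([x,y,z],R.from_matrix(Rm).as_rotvec()))
```

```text
tray 
 [[ 0.6463 -0.0087]
 [ 0.6541 -0.1138]
 [ 0.4625 -0.1337]
 [ 0.4493 -0.0286]] mean [ 0.5531 -0.0712  0.045 ]
 sides [0.198, 0.1054, 0.1926, 0.1059]  yaw of edge01 -85.80783835863399 edge12 -174.07630373878763
strip 
 [[ 0.5778 -0.0109]
 [ 0.5857 -0.1299]
 [ 0.5526 -0.1319]
 [ 0.5429 -0.0122]] mean [ 0.5648 -0.0712  0.06  ]
 sides [0.0349, 0.1193, 0.0331, 0.1201]  yaw of edge01 -86.2096999248331 edge12 -176.48887585592496
block 
 [[0.5066 0.1365]
 [0.5147 0.032 ]
 [0.456  0.0301]
 [0.449  0.1303]] mean [0.4816 0.0822 0.031 ]
 sides [0.058, 0.1048, 0.0587, 0.1004]  yaw of edge01 -85.57809228357257 edge12 -178.103604809178
tin 
 [[0.5656 0.0863]] mean [0.5656 0.0863 0.082 ]
cup 
 [[0.6634 0.0873]] mean [0.6634 0.0873 0.092 ]
mat 
 [[ 0.5634 -0.2168]] mean [ 0.5634 -0.2168  0.006 ]
tin dia [0.0014 0.0634 0.    ]
mat dia [0.0023 0.1033 0.    ]
scene tin rim [0.5667 0.089  0.082 ] foot front [0.5617 0.1136 0.    ]
scene cup rim [0.6625 0.0931 0.092 ]
scene mat [ 0.5642 -0.2134  0.006 ]
scene strip [array([ 0.5857, -0.1248,  0.06  ]), array([ 0.5529, -0.1256,  0.06  ]), array([ 0.5416
[... 706 characters left out ...]
0 0.567 0.084 -1 [ 0.1585 -0.6117  2.3557 -0.236   0.5435  1.8762]
40 0.55 -0.07 1 [-0.3475 -0.7907  2.2846  0.3585  0.8383 -2.0451]
40 0.55 -0.07 -1 [-0.3475 -0.7907  2.2846  0.3585  0.8383  1.0965]
40 0.563 -0.2185 1 None
40 0.563 -0.2185 -1 [-0.7104 -0.404   2.2078  0.7937  0.7764  0.438 ]
50 0.567 0.084 1 [ 0.1404 -0.5061  2.2119 -0.1328  0.7469 -1.3653]
50 0.567 0.084 -1 [ 0.1404 -0.5061  2.2119 -0.1328  0.7469  1.7763]
50 0.55 -0.07 1 [-0.306  -0.6479  2.1306  0.2327  0.9966 -1.9363]
50 0.55 -0.07 -1 [-0.306  -0.6479  2.1306  0.2327  0.9966  1.2053]
50 0.563 -0.2185 1 [-0.6443 -0.3418  2.0833  0.5243  0.8808 -2.4457]
50 0.563 -0.2185 -1 [-0.6443 -0.3418  2.0833  0.5243  0.8808  0.6958]
```

```bash
cat >> h.py <<'E'
def G(phi,p): # side grasp: azimuth phi, pitched down p (deg); returns matrix; tool y horizontal
    f,a=np.radians(phi),np.radians(p)
    z=np.array([np.cos(f)*np.cos(a),np.sin(f)*np.cos(a),-np.sin(a)]); y=np.array([-np.sin(f),np.cos(f),0])
    return np.c_[np.cross(y,z),y,z]
def flip(M): return M@np.diag([-1,-1,1.])
def ikM(gp,M,off=.005): # gp: grasp point in world
    return robot.ik(np.asarray(gp)+off*M[:,2],R.from_matrix(M).as_rotvec())
TIN=np.array([.566,.087]); MAT=np.array([.5635,-.2155]); TRAY=np.array([.5525,-.071])
E
python3 - <<'E'
from h import *
import time
t=time.time(); n=0
for p in (10,20,30,40):
  for phi in range(-60,121,15):
    r=''
    for xy,z in ((TIN,.055),(MAT,.061)):
      for fl in (0,1):
        M=G(phi,p); M=flip(M) if fl else M
        q=ikM([*xy,z],M); n+=1
        r+= ' %s'%(q if q is not None else '-')
    print(p,phi,r)
print((time.time()-t)/n, robot.observe()['t'])
E
```

```text
10 -60  [ 0.6784  0.3731  1.7891 -1.3399  1.6     0.6083] [ 0.6784  0.3731  1.7891 -1.3399  1.6    -2.5333] [0.08   0.0393 2.1712 4.586  1.1121 0.6298] [ 0.08    0.0393  2.1712  4.586   1.1121 -2.5118]
10 -45  [ 0.6828  0.1892  2.0204 -1.4901  1.3852  0.6223] [ 0.6828  0.1892  2.0204 -1.4901  1.3852 -2.5193] [-0.0585 -0.1714  2.3688  4.2942  0.7983  0.7202] [-0.0585 -0.1714  2.3688  4.2942  0.7983 -2.4214]
10 -30  [ 0.6307 -0.0181  2.2447  4.596   1.1355  0.6446] [ 0.6307 -0.0181  2.2447  4.596   1.1355 -2.497 ] - -
10 -15  [ 0.4853 -0.2537  2.4499  4.3133  0.8128  0.7097] [ 0.4853 -0.2537  2.4499  4.3133  0.8128 -2.4319] - -
10 0  - - [-0.8415 -0.2146  2.4042  1.8857  0.8824  2.4759] [-0.8415 -0.2146  2.4042  1.8857  0.8824 -0.6657]
10 15  - - [-0.9644 -0.0043  2.2155  1.635   1.1912  2.5193] [-0.9644 -0.0043  2.2155  1.635   1.1912 -0.6223]
10 30  - - [-1.0026  0.1971  1.9958  1.4539  1.4335  2.5314] [-1.0026  0.1971  1.9958  1.4539  1.4335 -0.6102]
10 45  [-0.4958 -0.0552  2.2805  1.6062  1.2357  2.5066] [-0.4958 -0.0552  2.2805  1.6062  1.2357 -0.635 ] [-0.9894  0.3823  1.7623  1
[... 5931 characters left out ...]
[-0.7959  0.431   1.3712  0.7449  1.8051  2.6087] [-0.7959  0.431   1.3712  0.7449  1.8051 -0.5329]
40 90  - [-0.3431  0.2214  1.641   0.8078  1.6328 -0.4424] [-0.7401  0.5692  1.1861  0.6615  1.9713  2.4788] [-0.7401  0.5692  1.1861  0.6615  1.9713 -0.6628]
40 105  [-0.2966  0.371   1.4596  0.7303  1.7999  2.5711] [-0.2966  0.371   1.4596  0.7303  1.7999 -0.5705] [-0.675   0.6926  1.0121  0.5627  2.1245  2.3325] [-0.675   0.6926  1.0121  0.5627  2.1245 -0.8091]
40 120  [-0.2368  0.5046  1.2854  0.6421  1.9558  2.4389] [-0.2368  0.5046  1.2854  0.6421  1.9558 -0.7027] [-0.6038  0.7974  0.8588  0.4392  2.2584  2.1569] [-0.6038  0.7974  0.8588  0.4392  2.2584 -0.9847]
0.008039332353151761 0.15
```

Run:
```python
from h import *
c=np.array([.5645,-.069]); rot=None
for yaw in (4,184):
    rv=down(np.radians(yaw)); q=robot.ik([*c,.2],rv); q2=robot.ik([.4,-.07,.018],rv); print(yaw,q,q2)
    if rot is None and q is not None and q2 is not None and abs(q[5])<2.3: rot=rv
robot.move_to([*c,.15],rot)
hand.grip(.06,20)
T=toolT(); im=read_camera('wrist'); cv2.imwrite('pics/w1.png',im)
for p in [(.5778,-.0109),(.5857,-.1299),(.5526,-.1319),(.5429,-.0122)]: print(proj('wrist',[*p,.06],T))
print(T[:3,3],robot.observe()['t'])
```

```text
4 [-0.1814  0.0023  1.3869 -0.      1.7524 -0.2513] [-0.2571 -0.3924  2.0558 -0.      1.4782 -0.3269]
184 None None
[339.8797 145.2517]
[337.0477 274.2665]
[301.8998 273.9657]
[298.2063 143.8619]
[ 0.5645 -0.069   0.15  ] 3.475
```

View pics/w1.png

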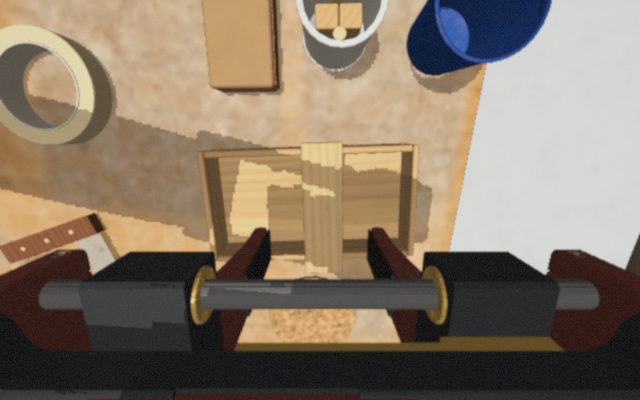

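The wrist view shows the strip's near corners at (303,143) and (342,142). That is within 3 px of the prediction, so I'll grasp it.

Run:
```python
from h import *
c=np.array([.566,-.069]); rot=down(np.radians(4))
robot.servo_line([*c,.061],.12,rot,force_limit=15)
hand.grip(.02,25); print(robot.observe()['opening'],robot.observe()['tool_pos'])
robot.servo_line([*c,.13],.15)
print(robot.observe()['opening'],robot.observe()['contact_force'])
robot.move_to([.40,-.07,.09],rot)
h=robot.servo_line([.40,-.07,.014],.06,force_limit=6)
o=robot.observe();print(h,o['tool_pos'],o['contact_force'])
hand.grip(.06)
robot.servo_line([.40,-.07,.15],.2)
robot.move_to([.33,-.07,.25],rot)
cv2.imwrite('pics/top1.png',read_camera('top')); cv2.imwrite('pics/w2.png',read_camera('wrist')); print(robot.observe()['t'])
```

```text
0.03488102403468688 [ 0.5663 -0.0691  0.0616]
0.03496775252430709 [-0.7164 -0.133  -1.0053]
True [ 0.3996 -0.0699  0.0163] [-0.1102 -0.0184  3.9329]
9.425
```

View pics/top1.png

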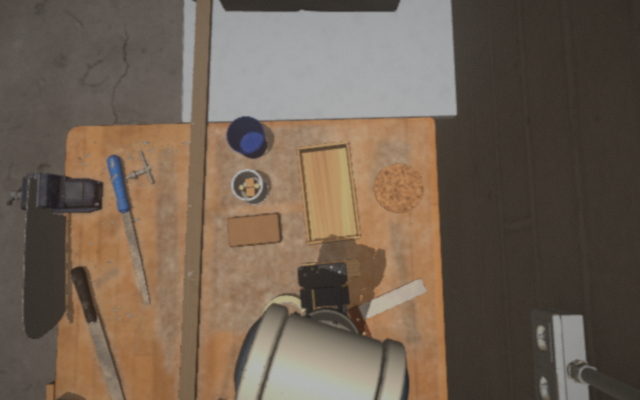

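View pics/w2.png

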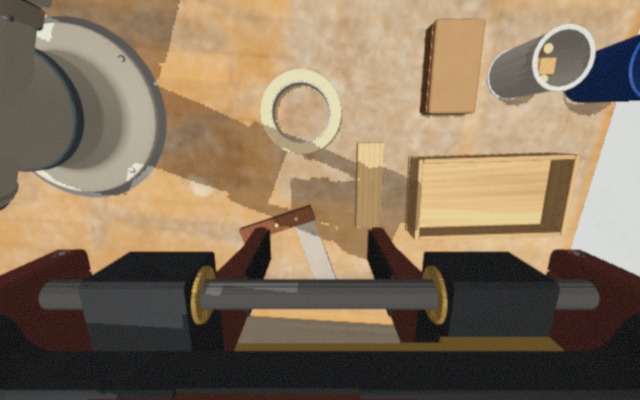

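The strip lies flat on the bench at (370,185) in the wrist view, clear of the tray. Next I'll plan the tin poses.

```bash
cat >> h.py <<'E'
TIN=np.array([.566,.0875]); P=25.; ZG=.062; HG=ZG  # grasp height above tin foot
def az(a,e): a,e=np.radians(a),np.radians(e); return np.array([np.cos(a)*np.cos(e),np.sin(a)*np.cos(e),np.sin(e)])
def pour(maz,tilt,e,side,p=P,fl=True):
    """tool matrix with tin mouth dir at azimuth maz, tilt deg; back dir b at elevation e; side=+-1"""
    me=90-tilt; m=az(maz,me)
    cd=(np.sin(np.radians(p))-np.sin(np.radians(me))*np.sin(np.radians(e)))/(np.cos(np.radians(me))*np.cos(np.radians(e)))
    if abs(cd)>1: return None,None,None
    d=np.degrees(np.arccos(cd))*side
    b=az(maz+d,e); z=-b
    # level grasp: y_tool = m x z_dir normalized (check: m=up, z=forward -> y=left)
    y=np.cross(m,z); y/=np.linalg.norm(y)
    M=np.c_[np.cross(y,z),y,z]
    return (flip(M) if fl else M), m, (maz+d+180)%360
E
python3 - <<'E'
from h import *
for phi in (30,40,50,60,70): print('grasp',phi,ikM([*TIN,ZG],flip(G(phi,P))),ikM([*TIN,.2],flip(G(phi,P))))
for phi in (-10,0,10,20): print('place',phi,ikM([*MAT,ZG+.006],flip(G(phi,P))))
for e in (0,10,20):
 for maz in (170,185,200):
  for side in (1,-1):
   r=''
   for tilt in (70,90,110,128):
    M,m,f=pour(maz,tilt,e,side)
    if M is None: r+=' x'; continue
    mouth=np.array([*TRAY,.11])+np.array([.03,0,0])
    q=ikM(mouth-m*.02,M); r+=' | %.0f %s'%(f,q)
   print(e,maz,side,r)
E
```

```text
grasp 30 [-0.3089 -0.5074  2.4256  1.295   0.7707 -0.0591] [-0.3089 -0.7266  2.2959  1.0073  0.9156  0.3687]
grasp 40 [-0.3988 -0.345   2.3147  1.2944  0.9941 -0.2095] [-0.3988 -0.5677  2.2012  1.1145  1.116   0.1515]
grasp 50 [-0.4481 -0.1849  2.1877  1.2519  1.1804 -0.3127] [-0.4481 -0.4011  2.0874  1.1491  1.2959 -0.0006]
grasp 60 [-0.4669 -0.0356  2.0516  1.1928  1.3404 -0.3884] [-0.4669 -0.2401  1.9613  1.1452  1.4565 -0.1131]
grasp 70 [-0.4637  0.1017  1.9107  1.1285  1.4838 -0.4474] [-0.4637 -0.0891  1.8275  1.1216  1.6025 -0.2003]
place -10 [-0.6551 -0.5155  2.4186  1.2539  0.4566  0.1334]
place 0 [-0.7843 -0.4044  2.3448  1.3225  0.7214 -0.0735]
place 10 [-0.873  -0.2647  2.2407  1.3096  0.9486 -0.2022]
place 20 [-0.925  -0.1197  2.1176  1.2637  1.1414 -0.2933]
0 170 1  | 53 [-0.7634  0.3512  1.8409  1.4993  1.6702 -1.8087] | 55 [-0.7596  0.3599  1.8123  1.4862  1.6933 -2.1775] | 53 [-0.7634  0.3226  1.8443  1.5018  1.672  -2.5574] | 48 None
0 170 -1  | 287 None | 285 [ 0.3826  0.4302  1.7175 -1.5047  1.672  -0.9905] | 287 None | 292 None
0 185 1  | 68 [-0.7217  0.52    1.60
[... 2484 characters left out ...]
26  1.7839  1.1944  1.5705 -2.5799] | 36 None
20 185 -1  | 295 [ 0.3575  0.1064  1.8745 -1.2778  1.3612 -1.4404] | 302 [ 0.3466  0.007   1.964  -1.3158  1.2543 -1.0777] | 313 [ 0.3055 -0.1722  2.1174 -1.3711  1.0506 -0.7202] | 334 [ 0.104  -0.5237  2.3688 -1.3472  0.5391 -0.5146]
20 200 1  | 90 [-0.6076  0.5658  1.3009  1.0131  1.9934 -1.8651] | 83 [-0.6331  0.4859  1.3969  1.0511  1.9135 -2.2383] | 72 [-0.6737  0.3456  1.5659  1.1111  1.7743 -2.6325] | 51 None
20 200 -1  | 310 [ 0.329  -0.1068  2.0877 -1.3712  1.1031 -1.509 ] | 317 [ 0.2928 -0.2161  2.169  -1.3976  0.9729 -1.1659] | 328 [ 0.1952 -0.4071  2.3016 -1.4062  0.7154 -0.8653] | 349 [-0.134  -0.6834  2.4635 -0.3951  0.152  -1.6262]
```

Run:
```python
from h import *
for p in (25.,32.):
  for phi in (-15,-30,-45,-60): print(p,'grasp',phi,ikM([*TIN,ZG],G(phi,p)),ikM([*TIN,.2],G(phi,p)),'place',ikM([*MAT,ZG+.006],G(phi,p)))
  for e in (0,10,20,28):
   for maz in (180,190,200,210):
    r=''
    for tilt in (60,90,110,120,128):
     M,m,f=pour(maz,tilt,e,-1,p,False)
     if M is None: r+=' x'; continue
     q=ikM(np.array([*TRAY,.11])+[.03,0,0]-m*.02,M); r+=' | %.0f %s'%(f,'-' if q is None else q[[3,4,5]])
    print(p,e,maz,r)
```

```text
25.0 grasp -15 [ 0.4318 -0.4664  2.3992 -1.32    0.6412  0.0285] [ 0.4318 -0.6876  2.2739 -0.9529  0.7907 -0.4527] place None
25.0 grasp -30 [ 0.5705 -0.2228  2.2195 -1.3121  0.9844  0.2398] [ 0.5705 -0.4413  2.1163 -1.1329  1.0955 -0.1111] place [-0.3225 -0.5303  2.4278 -1.0038  0.2163 -0.4917]
25.0 grasp -45 [ 0.6279  0.0008  2.0156 -1.2274  1.2551  0.3555] [ 0.6279 -0.2002  1.9275 -1.1549  1.363   0.0775] place [-0.1076 -0.3621  2.3148 -1.3474  0.6222  0.0553]
25.0 grasp -60 [ 0.6318  0.1985  1.8023 -1.1301  1.4835  0.4344] [ 0.6318  0.0181  1.723  -1.1227  1.5956  0.1999] place [ 0.0236 -0.1465  2.1415 -1.317   0.9644  0.2313]
25.0 0 180  | 299 [4.6399 1.476  1.6405] | 295 - | 297 - | 299 - | 302 -
25.0 0 190  | 309 [4.5115 1.3273 1.6879] | 305 [4.5741 1.3895 2.228 ] | 307 [4.5546 1.3601 2.6084] | 309 - | 312 -
25.0 0 200  | 319 [4.3481 1.1622 1.7512] | 315 [4.4328 1.2295 2.2798] | 317 - | 319 - | 322 -
25.0 0 210  | 329 [4.1291 0.975  1.8524] | 325 [4.2492 1.0475 2.3558] | 327 - | 329 - | 332 -
25.0 10 180  | 293 [-1.4285  1.4676  1.5847] | 295 [-1.4466  1.4336  2.1455] | 301 [-
[... 3475 characters left out ...]
 20 210  | 326 [-1.4502  0.7551  1.339 ] | 334 [-1.4065  0.5399  1.8251] | 347 [-0.8224  0.1747  1.5778] | 359 - | 30 [ 1.34    1.1177 -0.2264]
32.0 28 180  | 293 [-1.1236  1.3536  1.4924] | 307 [-1.1665  1.1207  2.0345] | 326 [-1.101   0.7345  2.2876] | 360 [0.7096 0.4606 0.7534] x
32.0 28 190  | 303 [-1.1622  1.1935  1.4172] | 317 [-1.1702  0.9355  1.917 ] | 336 [-0.9069  0.5199  1.9744] | 10 [1.0078 0.6727 0.343 ] x
32.0 28 200  | 313 [-1.1845  1.0169  1.3182] | 327 [-1.1177  0.73    1.7404] | 346 [-0.3762  0.3544  1.3324] | 20 [1.1201 0.888  0.1089] x
32.0 28 210  | 323 [-1.1687  0.8189  1.1755] | 337 [-0.9297  0.5134  1.4308] | 356 [0.4501 0.3807 0.4003] | 30 [ 1.1494  1.0835 -0.0473] x
```

Run:
```python
from h import *
im=cv2.imread('pics/top0.png'); print('top row150 gray', cv2.cvtColor(im,6)[150,180:222])
s=cv2.imread('pics/scene0.png'); cv2.imwrite('pics/rail.png',cv2.resize(s[240:340,180:340],None,fx=5,fy=5,interpolation=cv2.INTER_CUBIC))
for z in (0,.01,.02,.03,.04,.05): print(z,[ray('top',(u,170),z)[:2] for u in (191,208)])
for phi in (-15,-30,-45):
  print(phi,ikM([*TIN,.2],G(phi,25)))
# body lowest at pour
for tilt in (60,90,110,120,128):
  M,m,f=pour(190,tilt,20,-1,P,False); g=np.array([*TRAY,.105])+[.035,0.003,0]-m*.02
  C=np.array([g+M@[x,y,z] for x in (-.0375,.0375) for y in (-.089,.089) for z in (-.061,-.2)]); i=C[:,2].argmin()
  print(tilt,g,'lowest',C[i],'maxx',C[:,0].max(),ikM(g,M))
```

```text
top row150 gray [128 126 126 125 127 131 131 134 130 117 106 105 106 105 102 104 105 105
 103 104 103 103 104  99  82  63  79 108 123 129 131 130 133 133 129 128
 125 122 121 120 117 118]
0 [array([0.6128, 0.2224]), array([0.6119, 0.1857])]
0.01 [array([0.6109, 0.2193]), array([0.6101, 0.183 ])]
0.02 [array([0.6091, 0.2162]), array([0.6083, 0.1803])]
0.03 [array([0.6073, 0.2131]), array([0.6064, 0.1775])]
0.04 [array([0.6055, 0.21  ]), array([0.6046, 0.1748])]
0.05 [array([0.6036, 0.2069]), array([0.6028, 0.172 ])]
-15 [ 0.4318 -0.6876  2.2739 -0.9529  0.7907 -0.4527]
-30 [ 0.5705 -0.4413  2.1163 -1.1329  1.0955 -0.1111]
-45 [ 0.6279 -0.2002  1.9275 -1.1549  1.363   0.0775]
60 [ 0.6046 -0.065   0.095 ] lowest [0.5594 0.0133 0.0252] maxx 0.6509958960749191 [ 0.3601  0.0947  1.9045 -1.2977  1.3162  1.5107]
90 [ 0.6072 -0.0645  0.105 ] lowest [ 0.5362 -0.0059  0.0375] maxx 0.609671765958269 [ 0.3381 -0.0396  2.0204 -1.3494  1.1665  2.052 ]
110 [ 0.606  -0.0647  0.1118] lowest [0.5533 0.0105 0.0439] maxx 0.6055506438714239 [ 0.2816 -0.221   2.1692 -1.4016  0.9485  2.4023]
120 [ 0.6046 -0.065   0.115 ] lowest [0.5552 0.0184 0.0545] maxx 0.5982893527551978 [ 0.2006 -0.3751  2.2825 -1.4175  0.7319  2.5503]
128 [ 0.603  -0.0653  0.1173] lowest [0.5488 0.0229 0.069 ] maxx 0.5823591574057453 [ 0.0418 -0.5556  2.3986 -1.3161  0.3997  2.547 ]
```

View pics/rail.png

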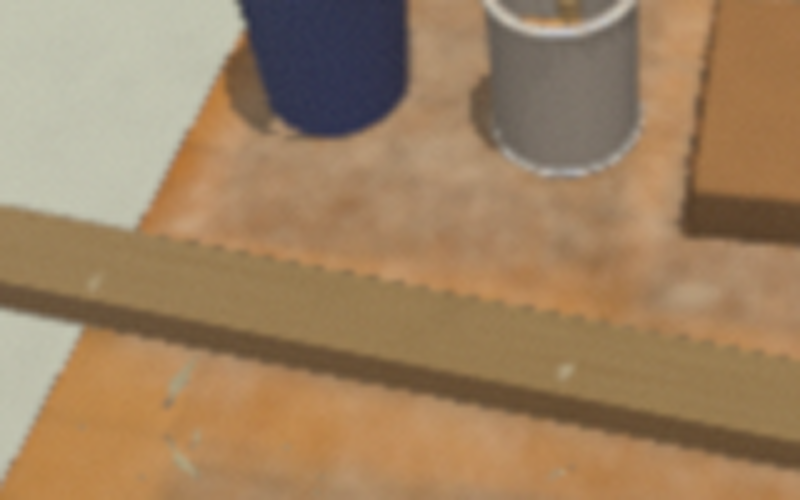

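Run:
```python
from h import *
M=G(-30,P); rv=R.from_matrix(M).as_rotvec()
hand.grip(.084,45)
robot.move_to(np.array([*TIN,.2])+.005*M[:,2],rv)
T=toolT(); im=read_camera('wrist'); cv2.imwrite('pics/w3.png',im)
print(proj('wrist',[*TIN,.082],T),proj('wrist',[.663,.088,.092],T))
for a in range(0,360,90): print(proj('wrist',[TIN[0]+.03*np.cos(np.radians(a)),TIN[1]+.03*np.sin(np.radians(a)),.082],T))
print(robot.observe()['t'])
```

```text
[319.8287  66.0112] [372.6632 136.2888]
[340.3889  89.899 ]
[364.4546  48.635 ]
[292.3727  34.1115]
[282.0675  80.7143]
11.175
```

View pics/w3.png

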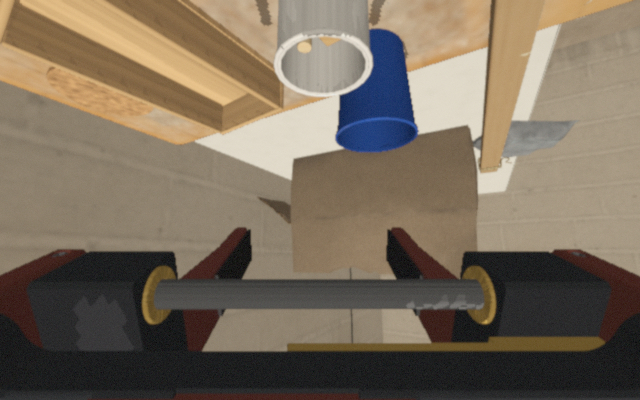

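In the wrist view the tin rim is centred at (323,65) against a predicted (320,66), and the cup also agrees. I'll descend and grip.

Run:
```python
from h import *
M=G(-30,P); rv=R.from_matrix(M).as_rotvec(); off=.005*M[:,2]
print(robot.servo_line(np.array([*TIN,.1])+off,.12,force_limit=12))
print(robot.servo_line(np.array([*TIN,ZG])+off,.06,force_limit=10))
print(robot.observe()['contact_force'])
hand.grip(.05,45); o=robot.observe(); print(o['opening'],o['tool_pos'],o['contact_force'])
cv2.imwrite('pics/s2.png',read_camera('scene')[130:330,150:450].repeat(2,0).repeat(2,1))
print(o['t'])
```

```text
False
False
[-0.8747  0.378   0.9437]
0.059836375546387675 [0.5703 0.0856 0.0605] [0.479  2.4683 1.6142]
13.45
```

View pics/s2.png

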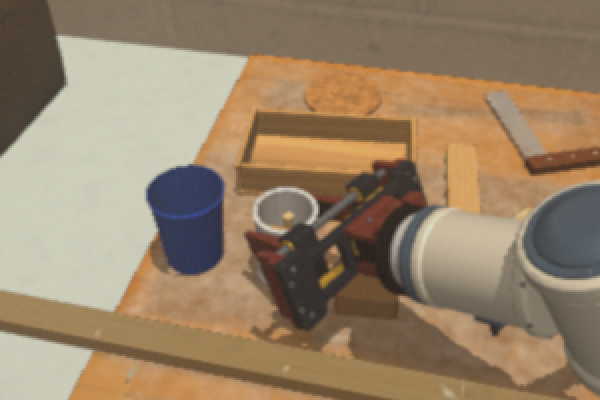

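The tin is gripped at 59.8 mm, with the cup and sanding block untouched. Next I'll lift it and move to the pre-pour pose.

```bash
cat >> h.py <<'E'
def pourpose(tilt,zm,dx=.035,maz=190,e=20):
    M,m,f=pour(maz,tilt,e,-1,P,False); g=np.array([TRAY[0]+dx,TRAY[1]+.09*dx,zm])-m*.02
    return g+.005*M[:,2],R.from_matrix(M).as_rotvec(),ikM(g,M)
E
python3 - <<'E'
from h import *
M=G(-30,P); off=.005*M[:,2]
for t,z in ((45,.19),(60,.165),(75,.14),(90,.128),(100,.123),(110,.12),(118,.118),(126,.117)): print(t,pourpose(t,z)[2])
robot.servo_line(np.array([*TIN,.09])+off,.08); robot.servo_line(np.array([*TIN,.21])+off,.2)
o=robot.observe(); print(o['opening'],o['contact_force'],o['joint_positions'])
p,r,q=pourpose(45,.20); print(q)
robot.move_to(p,r)
cv2.imwrite('pics/s3.png',read_camera('scene')[130:330,150:450].repeat(2,0).repeat(2,1)); cv2.imwrite('pics/top3.png',read_camera('top')); print(robot.observe()['t'])
E
```

```text
45 [ 0.3641 -0.0027  1.8408 -1.2524  1.4018  1.0741]
60 [ 0.3604  0.0009  1.8782 -1.2697  1.3505  1.3923]
75 [ 0.3533 -0.0164  1.936  -1.2976  1.2757  1.7091]
90 [ 0.3384 -0.0794  2.0106 -1.3289  1.1781  1.9997]
100 [ 0.319  -0.1482  2.0766 -1.353   1.0869  2.1853]
110 [ 0.2819 -0.2491  2.1617 -1.3765  0.9553  2.3593]
118 [ 0.2234 -0.3642  2.2497 -1.3855  0.7925  2.4798]
126 [ 0.0973 -0.5296  2.36   -1.3188  0.5142  2.5168]
0.06028924173522907 [-0.7504 -0.2965 -2.4321] [ 0.5705 -0.4494  2.107  -1.1227  1.1044 -0.1313]
[ 0.3641 -0.0151  1.8337 -1.2493  1.408   1.0554]
15.9417
```

View pics/s3.png

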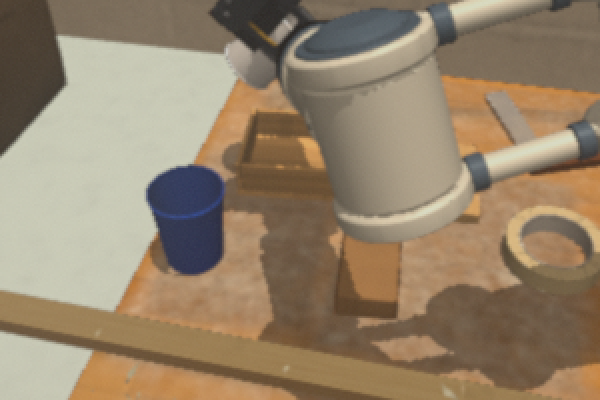

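View pics/top3.png

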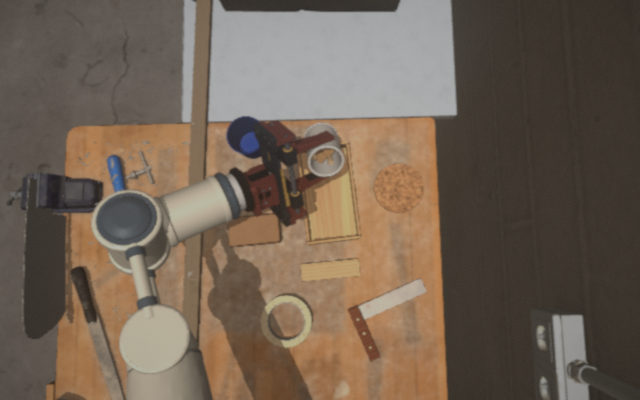

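Run:
```python
from h import *
for t,z in ((45,.19),(60,.165),(75,.14),(90,.128),(100,.123),(110,.12),(118,.118),(126,.117)):
  p,r,q=pourpose(t,z); M=R.from_rotvec(r).as_matrix()
  C=np.array([p+M@[x,y,zz] for x in np.linspace(-.0375,.0375,7) for y in np.linspace(-.089,.089,13) for zz in np.linspace(-.066,-.2,8)])
  d=np.hypot(C[:,0]-.663,C[:,1]-.088); lo=C[:,2]<.11
  tr=(abs(C[:,0]-.553)<.11)&(abs(C[:,1]+.071)<.065)
  print(t,'lowest',C[:,2].min(),'cup dist of low pts',d[lo].min() if lo.any() else None,'lowest over tray',C[tr,2].min() if tr.any() else None)
```

```text
45 lowest 0.11065465345198354 cup dist of low pts None lowest over tray 0.12617263836782977
60 lowest 0.08515570941049784 cup dist of low pts 0.12031205815017725 lowest over tray 0.09986329743819346
75 lowest 0.06808218169666921 cup dist of low pts 0.09885290416080006 lowest over tray 0.0759627196527348
90 lowest 0.06046318314743662 cup dist of low pts 0.08386521547938763 lowest over tray 0.07419973275453298
100 lowest 0.05659427458130688 cup dist of low pts 0.07491884187169279 lowest over tray 0.08245300327400026
110 lowest 0.058931558638874976 cup dist of low pts 0.07101986880630871 lowest over tray 0.08181144855326855
118 lowest 0.06489223056014237 cup dist of low pts 0.08287947411094942 lowest over tray 0.0938694858787106
126 lowest 0.0766253878129162 cup dist of low pts 0.10742622276761735 lowest over tray 0.09797148804055307
```

Run:
```python
from h import *
for t,z,dt in ((60,.165,.8),(75,.14,.8),(90,.128,1),(100,.123,1),(110,.12,1.5),):
  p,r,q=pourpose(t,z); d=np.linalg.norm(p-robot.observe()['tool_pos'])
  robot.servo_line(p,max(d/dt,.002),r)
  o=robot.observe(); print(t,o['t'],o['opening'],o['contact_force'])
cv2.imwrite('pics/top4.png',cv2.resize(read_camera('top')[80:280,200:460],None,fx=3,fy=3))
cv2.imwrite('pics/w4.png',read_camera('wrist'))
```

```text
60 16.8917 0.059834534675622324 [ 0.0348  0.2351 -1.6237]
75 17.825 0.05995043901662605 [ 0.3101  0.3107 -2.174 ]
90 18.9333 0.05985979074248755 [ 1.2213  0.5841 -2.3159]
100 19.6 0.06026793774048432 [ 0.2241 -0.4431 -1.8298]
110 19.975 0.06032851189583461 [-1.0708 -0.2987 -2.3072]
```

View pics/top4.png

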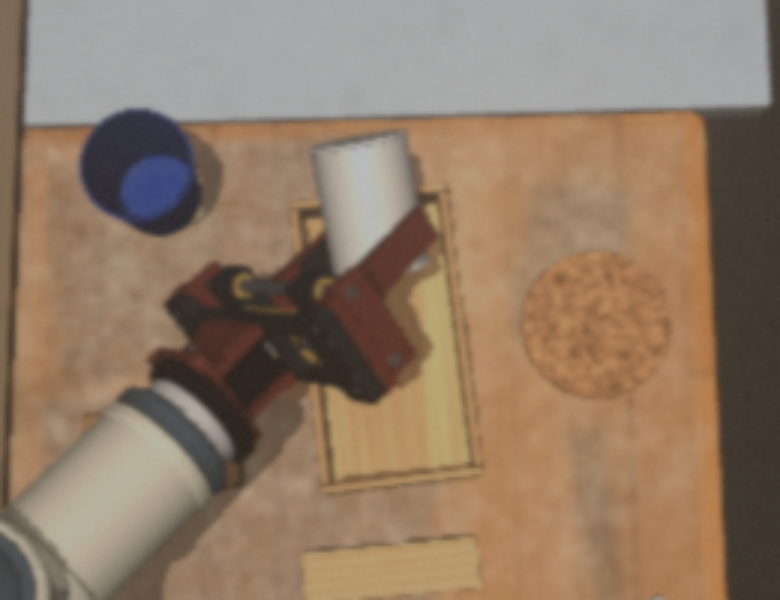

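View pics/w4.png

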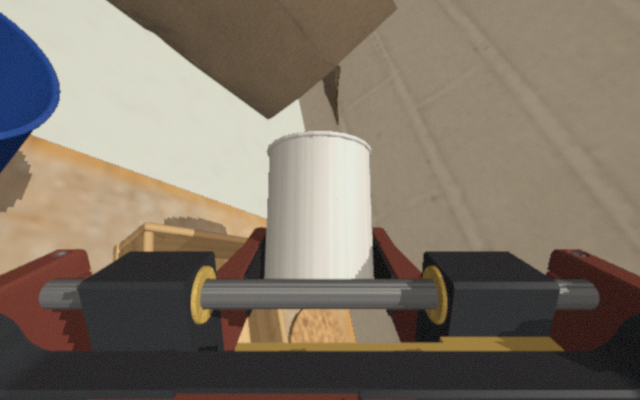

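At 110° the mouth is over the tray at about (370,275) in the crop. No pieces have slid out yet, so I'll keep tilting.

Run:
```python
from h import *
for t,z,dt in ((114,.119,1.2),(118,.118,1.2),(122,.117,1.2),(126,.117,1.5)):
  p,r,q=pourpose(t,z); d=np.linalg.norm(p-robot.observe()['tool_pos'])
  try: robot.servo_line(p,max(d/dt,.01),r)
  except robot.MotionError as ex: print(ex); break
  o=robot.observe(); print(t,o['t'],o['opening'],o['contact_force'])
robot.dwell(.4)
cv2.imwrite('pics/top5.png',cv2.resize(read_camera('top')[80:280,200:460],None,fx=3,fy=3))
cv2.imwrite('pics/s5.png',cv2.resize(read_camera('scene')[130:330,150:450],None,fx=2,fy=2))
```

```text
114 20.325 0.059894011475018424 [ 0.9438  0.803  -1.8359]
118 20.575 0.060072467025735765 [-0.2085  0.024  -3.5906]
122 20.8333 0.0599205747182299 [ 0.4571  0.851  -0.3563]
126 21.1167 0.060126293790427936 [-0.1167 -0.7162 -1.1883]
```

View pics/top5.png

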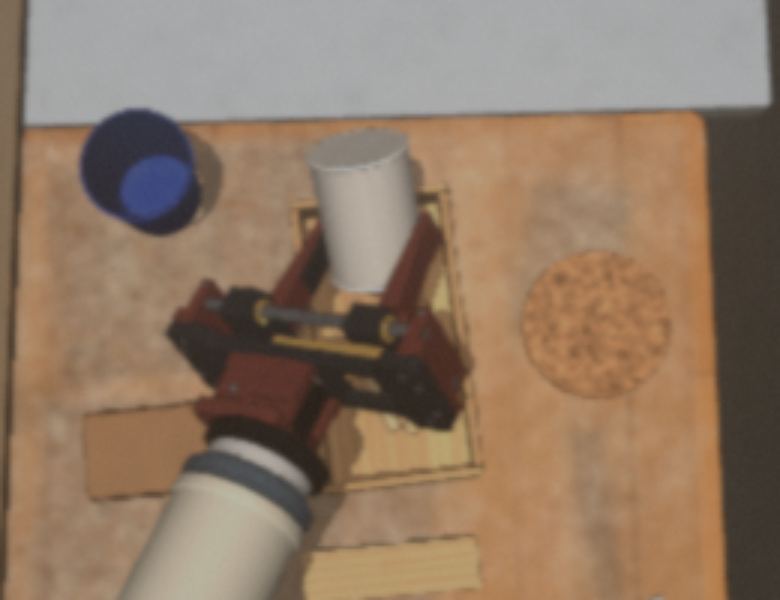

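View pics/s5.png

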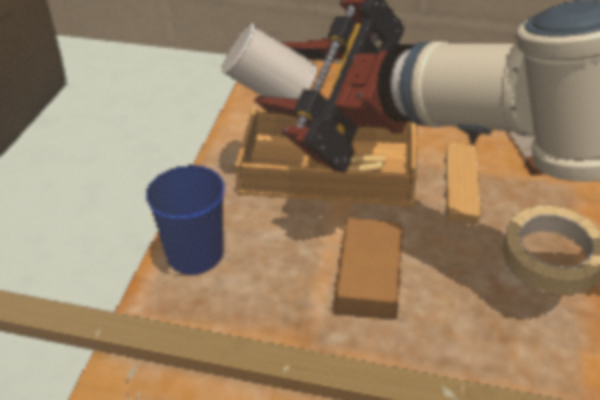

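Both dowels are visible in the tray at (370,162) in the scene crop. I'll shake the tin, then lift and check for the rest.

Run:
```python
from h import *
p,r,q=pourpose(126,.117); M,m,f=pour(190,126,20,-1,P,False)
for k in range(3):
  robot.servo_line(p-m*.02,.15,r); robot.servo_line(p,.3,r)
robot.dwell(.3)
robot.servo_line(p+np.array([0.02,0,.1]),.2,r)
for t,z in ((100,.25),(60,.27)):
  pp,rr,q=pourpose(t,z,.06); print(q); robot.move_to(pp,rr)
o=robot.observe(); print(o['t'],o['opening'],o['contact_force'])
cv2.imwrite('pics/top6.png',cv2.resize(read_camera('top')[80:280,200:460],None,fx=3,fy=3))
cv2.imwrite('pics/s6.png',cv2.resize(read_camera('scene')[130:330,150:450],None,fx=2,fy=2))
cv2.imwrite('pics/w6.png',read_camera('wrist'))
```

```text
[ 0.3065 -0.2372  1.9093 -1.2331  1.1459  1.9072]
[ 0.3477 -0.0482  1.7267 -1.2339  1.4017  1.1942]
25.4833 0.059946614672839654 [-0.0151  0.0761 -2.1035]
```

View pics/top6.png

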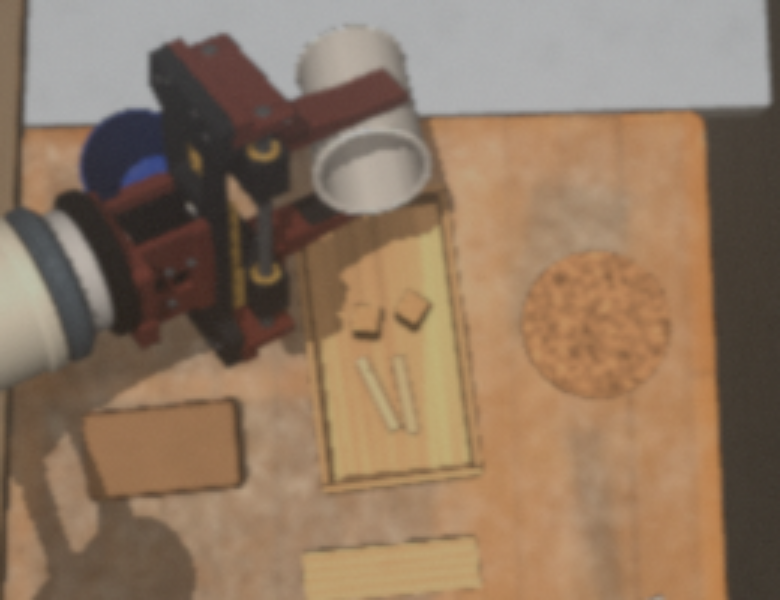

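View pics/s6.png

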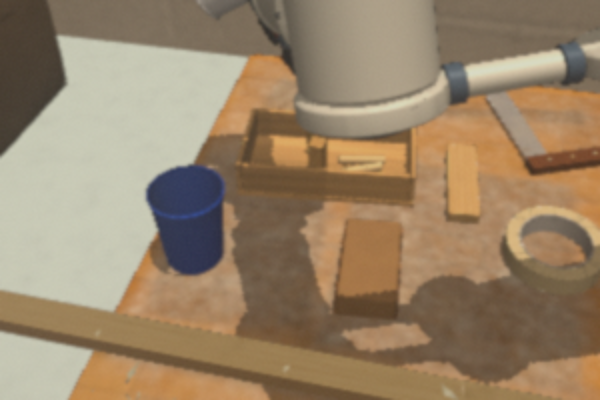

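View pics/w6.png

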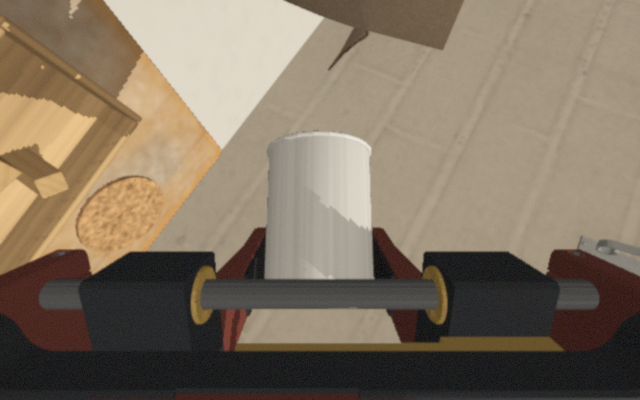

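The top view shows all four pieces in the tray: offcuts on end at (367,320) and (412,308), dowels at (378,392) and (405,392). The tin looks empty. Next I'll bring it upright above the mat.

Run:
```python
from h import *
M=G(-45,P); rv=R.from_matrix(M).as_rotvec(); off=.005*M[:,2]; tgt=np.array([.5635,-.2225])
print(ikM([*tgt,ZG+.006],M),ikM([*tgt,.2],M))
robot.move_to(np.array([*tgt,.2])+off,rv)
robot.servo_line(np.array([*tgt,ZG+.03])+off,.15)
o=robot.observe(); print(o['t'],o['opening'],o['contact_force'])
cv2.imwrite('pics/top7.png',cv2.resize(read_camera('top')[80:280,200:460],None,fx=3,fy=3))
cv2.imwrite('pics/s7.png',cv2.resize(read_camera('scene')[100:300,200:420],None,fx=3.5,fy=3))
```

```text
[-0.1274 -0.3616  2.3144 -1.3492  0.6042  0.0485] [-0.1274 -0.5702  2.2028 -0.9729  0.735  -0.427 ]
27.9417 0.05991894512886683 [ 0.7235  0.5263 -1.8562]
```

View pics/top7.png

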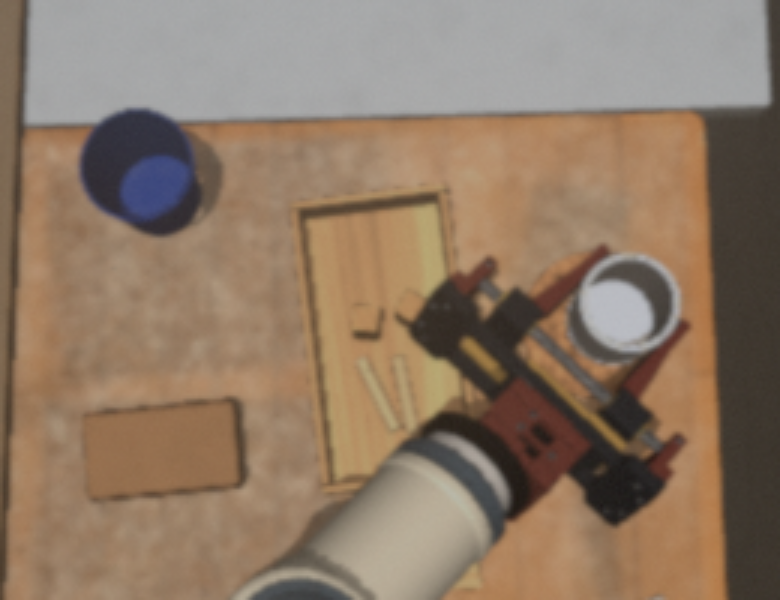

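View pics/s7.png

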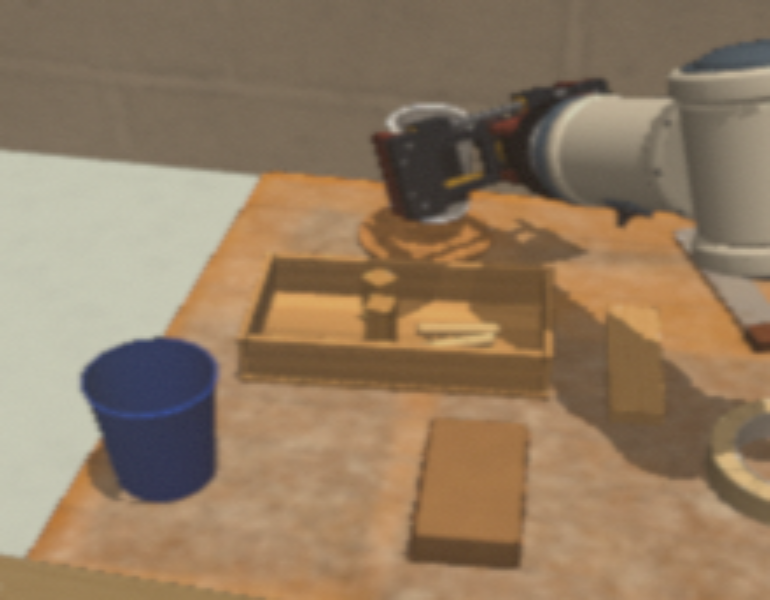

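Run:
```python
from h import *
print('rim meas',ray('top',(630/3+200-.3,303/3+80-.3),.112), 'offcut',ray('top',(410/3+200,306/3+80),.05))
M=G(-45,P); rv=R.from_matrix(M).as_rotvec(); off=.005*M[:,2]; tgt=np.array([.569,-.225])
robot.servo_line(np.array([*tgt,ZG+.02])+off,.05,rv)
h=robot.servo_line(np.array([*tgt,ZG+.002])+off,.025,force_limit=5)
o=robot.observe(); print(h,o['tool_pos']-off,o['contact_force'],o['torque'],o['t'])
```

```text
rim meas [ 0.5622 -0.2248  0.112 ] offcut [ 0.5722 -0.0886  0.05  ]
True [ 0.5691 -0.225   0.0686] [-1.1162  0.3499  4.2452] [-0.1     0.0936  0.0312] 28.975
```

Contact came at a grasp height of 68.6 mm against 68 expected. I'll release, retreat and check.

Run:
```python
from h import *
M=G(-45,P); rv=R.from_matrix(M).as_rotvec(); off=.005*M[:,2]; tgt=np.array([.569,-.225])
hand.grip(.084); o=robot.observe(); print(o['opening'],o['contact_force'])
robot.servo_line(np.array([*tgt,.2])+off,.12)
robot.move_to([.36,-.05,.27],down(np.radians(4))); 
cv2.imwrite('pics/top8.png',cv2.resize(read_camera('top')[80:280,200:460],None,fx=3,fy=3))
cv2.imwrite('pics/s8.png',cv2.resize(read_camera('scene')[100:300,200:420],None,fx=3.5,fy=3))
print(robot.observe()['t'])
```

```text
0.08397160652180122 [ 0.9533 -0.9157  1.346 ]
32.05
```

View pics/top8.png

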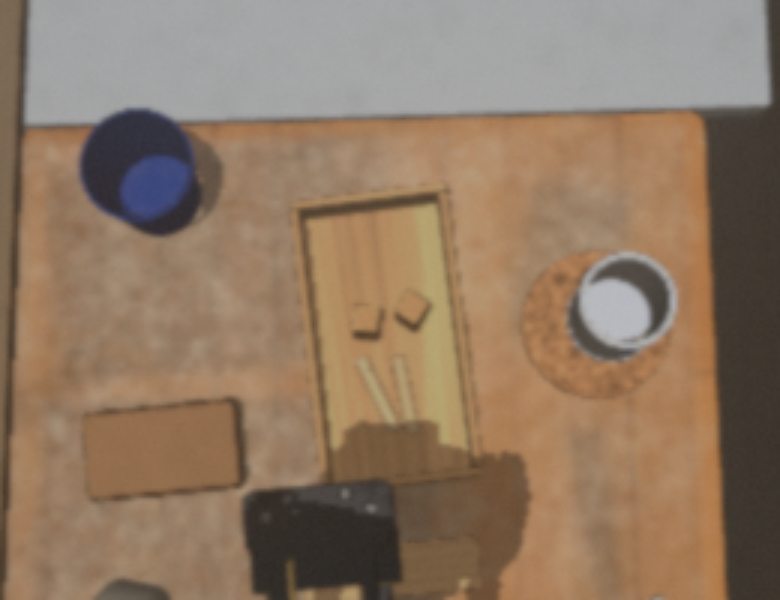

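View pics/s8.png

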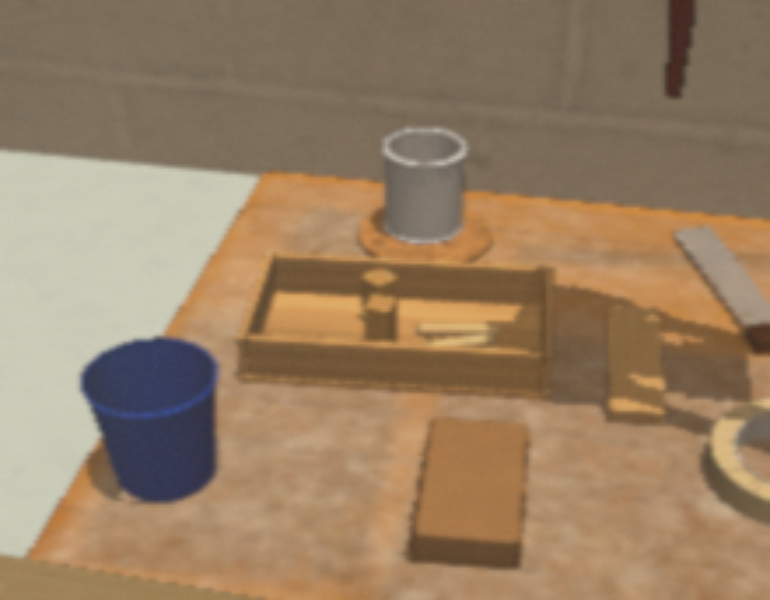

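Run:
```python
from h import *
f=lambda u,v,z: ray('top',(u/3+200-.33,v/3+80-.33),z)
a=f(628,301,.088); m=f(597,324,.006); print('rim',a,'mat',m,np.linalg.norm((a-m)[:2]))
c=lambda u,v,z: ray('scene',(u/3.5+200-.35,v/3+100-.33),z)
a=c(425,147,.088); m=c(426,235,.006); print('scene rim',a,'mat',m,np.linalg.norm((a-m)[:2]),'foot front',c(424,241,.006))
```

```text
rim [ 0.5672 -0.2273  0.088 ] mat [ 0.5638 -0.2179  0.006 ] 0.009998010986155036
scene rim [ 0.5672 -0.2234  0.088 ] mat [ 0.5627 -0.2094  0.006 ] 0.014768991829151734 foot front [ 0.5625 -0.2002  0.006 ]
```

```bash
python3 -c "
from station import robot
robot.sign_off(); print(robot.observe()['t'])"
```

```text
the job is handed in; nothing more can be done
the job is handed in; nothing more can be done
```

The job is handed in, about 32 s into the 72 s allowed. The sign-off reports no verdict, so the results below are from my last camera checks.

- **Strip:** I lifted it off the tray and laid it flat on the bench on the robot's side, at about x = 0.40 m. It is outside the tray.
- **Pieces:** I tilted the tin to about 126° over the tray, then gave it a short shake. The top view shows all four pieces inside the tray, two offcuts standing on end and two dowels lying down.
- **Tin:** The top view shows it empty and upright on the cork mat. Its centre is 10 mm from the mat's centre in the top view and 15 mm in the scene view, against the 30 mm limit. The two views differ by 4 to 8 mm in y. I only judged uprightness by comparing rim and foot positions; I did not measure the tilt angle.
- **Cup and sanding block:** Both look unmoved, by eye in the before and after pictures.

No check failed.

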